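# Fit the pencil guide and hold the desk sharpener open

### The arm

A 6-joint arm with a two-finger parallel gripper is mounted at the origin on the work surface; the furniture and walls round the work are solid. World frame = base frame: x ahead of the robot, y to its left, z up, the work surface at z = 0. Lengths are in m, angles in rad, forces in N, time in s.
With the tool pointing down it reaches from about 0.4 to 0.825 m from the base axis. Payload 7 kg.
Tool frame: the origin (TCP) lies midway between the tips of the shut fingers; the grasp point (between the pads) lies 19 mm behind it; z points along the fingers, y is the line along which they close (so a half turn about z gives the same grasp; the last joint's range is limited). The gripper opens to 88 mm and grips with 3 to 60 N. Pads are 19 mm wide; open, the fingers measure 130 mm over their backs; the gripper's body (78 mm by 193 mm) begins 47 mm behind the grasp point.
Start: joints at [1.406, 0.359, 0.012, 0, -1.224, -0.288], TCP at [0.295, 0.607, 0.227] pointing down, gripper open.
Joint ranges: [-3.07, 3.07], [-1.43, 2.12], [-1.02, 1.25], [-3.03, 1.67], [-3.05, -0], [-3.03, 3.03]. Speed limits (rad/s): [2.39, 2.39, 3.01, 3.14, 3.14, 3.14].

### API

Orientations are given as [roll, pitch, yaw] about the fixed x, y, z axes, in that order (R = Rz(yaw) Ry(pitch) Rx(roll)).
In Python, from station import telemetry, eyes, ticket, recognise, trace gives the robot as it stands. The module is installed in compiled form; this text tells all that it offers.
- The arm moves only by the tool servo_tool, never from a script. Its argument "series" is a list that holds one entry, the list of rows, each a list of 4 numbers: the shift along the tool's x, y, z in mm, then the turn about the tool's z in rad. In form: [[[x, y, z, roll], ...]]. A call has exactly 10 rows; each row shifts and turns the commanded pose from where the row before left it, along the tool's axes as they then stand; what a row does not reach is not made up. A row lasts 1/12 s, in which the tool goes at most 41.7 mm and 7.16 degrees, less where a joint would pass 70% of its speed; a pose out of reach is approached as far as the arm can. A call is refused whole if a number of a shift passes 41.7 or a number of a turn 0.125, either way. A call with a gripper value outside its range is refused whole. "claw" is the gripper's target within -1 to 1 (shut at 1, half-way at 0, fully open at -1), set as the call begins (left out, the last holds). The fingers move at their own pace and stop on an object; "grip_force" is the grip in N (left out, the last holds). Time passes only in rows, so rows that do not move let the fingers close, or fill a call up. It gives the time, the measured TCP pose, the force, the opening and the grip force at its end, in the units of the state.
- telemetry.get_state(): the state, without advancing time (a new reading comes with each control period).
- eyes.grab_frame(name): name is "side" or "top"; returns the picture (400x640x3 uint8, red, green, blue); there is no depth.
- eyes.calibration(name): a dict with "mtx" (3x3 intrinsics, pixels), "rvec" (rotation vector, rad) and "tvec" (3), from world to camera coordinates, as OpenCV has them. Camera axes: x right, y down, z forward; pixel columns grow to the right and rows downward; lengths in m; the calibration is good to about 2 mm. A picture is of the moment at which its call begins. calibration takes no time and is no camera call.
- ticket.job_done(): hands the job in; it is judged then, once.
Trained networks look in the newest picture that a camera, given by its name, has taken for a name from the list of things; names that differ only in an ending like _2 or _b are one class to them, and where a whole thing is asked for, a point or a joint stands for the part that bears it (a point fixed in the world has none). Each returns a list of dicts, best first, with "conf" (0 to 1); they miss things now and then, are a little off and sometimes report something else, mostly with a low value. They report only what shows in the picture. A call takes as long as a camera call.
- recognise(camera, name): "position" ([x, y, z] in m, in world coordinates, good to about 4 mm: the middle of the surface that is visible of it).
- trace(camera, name): "mask" (400x640 bool, what is visible of it).
The state is a dict: "t": time; "q": joint angles; "qd": joint speeds; "joint_efforts": joint torques, N m; "eef_pos": TCP position; "ee_rot": TCP orientation; "force": force on the tool from outside, world axes, zero at the start; "moment": the same for the moment, N m; "width": finger opening in m; "gripper_force": force on a finger pad.
Only numpy, scipy, OpenCV 4.12 (cv2) and the standard library are available. Lean on these libraries where they do the work, as an engineer would, in place of code of your own. Each camera call takes 0.05 s, during which the arm holds its last target. There are 200 camera calls.

### The job

Get the desk sharpener ready for my pencil: take from the tray the one orange guide that fits the carriage's pocket closely (neither sloppy nor too wide), seat it fully down in the pocket while the carriage is home, and let go of it. Then pull the spring carriage out by its black bar until the red pointer is level with the yellow mark, and finish while still gripping the bar and holding it there. Leave the other two guides in the tray, and do not move the mark, the mug or the other things around.

Things in the scene. Friction and masses are not known exactly. Their poses are not given: they have to be found in the camera images.
- sharpener: blue desk pencil sharpener, fixed to the desk. Black base plate 185 x 124 mm, 10 mm high; blue housing 46 mm deep, 80 mm wide, 94 mm high, crank behind. Origin: on the desk below the middle of the housing's front face; x points back through the housing, z up, y to the left as seen facing the housing. The carriage stands in front (-x) of the housing.
- carriage: aluminium spring carriage of the sharpener: slides out along the sharpener's -x from home (where its origin coincides with the sharpener's) up to a stop at 45 mm. A spring pulls it home: about 3 N at home, plus 1.5 N per 10 mm. It carries the pocket, the pull bar and the red pointer. Axes as the sharpener's.
- pocket (a point): centre of the floor of the open-topped pocket on the carriage, 30 mm above the desk, 35 mm in front of the housing when home. Inside 23 mm along x, 33 mm wide along y; walls 4 mm thick, 20 mm high, a 14 mm notch in the front and back ones. A fitting guide stands on its floor, x along the carriage's x (either way round), its grip above the walls.
- bar (a point): middle of the carriage's black-sleeved pull bar: round, 10 mm thick, along the carriage's y, 80 mm above the desk, clear for 54 mm between its posts; 57 mm in front of the pocket's centre. Pinch it from above, one finger in front, one behind; a seated guide's grip begins 49 mm behind the bar's middle, so open only about 40 mm.
- pointer (a point): tip of the red pointer on the carriage, at the side (-y) of the pocket, 54 mm from the middle, 20 mm above the desk. Moves with the carriage.
- mark (a point): the mark: a yellow clip 3 mm wide on the scale rail along the sharpener's -y edge, 20 mm above the desk. It starts 18 to 30 mm in front (-x) of the home pointer, differently each time, and is to stay put. The pointer is at the mark when both have the same x in the sharpener's frame.
- tray: grey pen tray, 222 mm (its x) by 91 mm (its y), fixed; floor 3 mm thick, walls 20 mm high; origin centre of underside. The three guides stand in it side by side along its x, 65 mm apart, in any order.
- guide_small: plain orange pencil guide: block 20 mm (x, along its bore) by 22 mm WIDE (y) by 28 mm high, lowest 4 mm stepped in 2 mm all round, dark 7 mm bore; on top a grip 16 mm (x) by 12 mm (y) by 28 mm high, 56 mm in all; about 40 g. Stands upright in the tray. Origin: centre of underside, z up. Pinch the grip across its 12 mm. Same either way round.
- guide_medium: plain orange pencil guide: block 20 mm (x, along its bore) by 30 mm WIDE (y) by 28 mm high, lowest 4 mm stepped in 2 mm all round, dark 9 mm bore; on top a grip 16 mm (x) by 12 mm (y) by 28 mm high, 56 mm in all; about 40 g. Stands upright in the tray. Origin: centre of underside, z up. Pinch the grip across its 12 mm. Same either way round. This is the one that fits the 33 x 23 mm pocket closely.
- guide_large: plain orange pencil guide: block 20 mm (x, along its bore) by 38 mm WIDE (y) by 28 mm high, lowest 4 mm stepped in 2 mm all round, dark 12 mm bore; on top a grip 16 mm (x) by 12 mm (y) by 28 mm high, 56 mm in all; about 40 g. Stands upright in the tray. Origin: centre of underside, z up. Pinch the grip across its 12 mm. Same either way round.
- mug: patterned mug, 89 mm high, loose, bystander; origin centre of underside
- glue: red and teal glue stick standing upright, 25 mm across, 82 mm high, loose, bystander; origin centre of underside
- stapler: teal stapler, 34x130x33 mm, long along its y, loose, bystander; origin centre of underside

How it is judged:
By the outcome, as a careful person would: the job done as asked, in the order asked, and still so for the second after the job is handed in, while the arm keeps its last pose, push and grip.
It also fails if it takes over 56 s, if anything falls off the work surface, if the arm or the gripper's body presses on something with over 40 N, if the wrist force passes 120 N, or if a joint passes its speed limit or range.

## Working session

There is one attempt and no reset: what is moved stays moved. The work goes in short steps, Python scripts to look and compute and a tool call to move; the robot and the scene stay as the last step left them, time stands still between calls to the robot, and variables do not carry over. Pictures are saved under pics/ and viewed, at most 10 in all, crops included, and the job is handed in when it is done.

Besides the shell and the picture viewer there is one more tool, called by a JSON object that holds its "fn" and its "kwargs". servo_tool: Moves the arm, as the interface text tells. Its arguments: {"type":"object","properties":{"series":{"type":"array"},"claw":{"type":"number"},"grip_force":{"type":"number"}},"required":["series"]}

```bash
mkdir -p pics
cat > h.py <<'E'
import numpy as np, cv2
from station import telemetry, eyes, ticket, recognise, trace
def cal(n):
    c=eyes.calibration(n); return np.array(c["mtx"],float),np.array(c["rvec"],float).reshape(3,1),np.array(c["tvec"],float).reshape(3,1)
def proj(n,p):
    K,r,t=cal(n); return cv2.projectPoints(np.array(p,float).reshape(-1,1,3),r,t,K,None)[0].reshape(-1,2)
def onz(n,uv,z):
    K,r,t=cal(n); R=cv2.Rodrigues(r)[0]; C=(-R.T@t).ravel()
    d=(R.T@np.linalg.inv(K)@np.c_[np.array(uv,float).reshape(-1,2),np.ones(np.array(uv).size//2)].T).T
    return C+d*((z-C[2])/d[:,2])[:,None]
def save(n,f):
    im=eyes.grab_frame(n); cv2.imwrite(f,im[:,:,::-1]); return im
E
python3 - <<'E'
from h import *
a=save("top","pics/t0.png");b=save("side","pics/s0.png")
s=telemetry.get_state();print(s["t"],s["eef_pos"],s["ee_rot"],s["width"])
for n in("top","side"):
    K,r,t=cal(n);R=cv2.Rodrigues(r)[0];print(n,(-R.T@t).ravel(),R[2],K[0,0])
    for k in("sharpener","carriage","pocket","bar","pointer","mark","tray","guide_small","guide_medium","guide_large","mug","glue","stapler"):
        print(n,k,[(np.round(d["position"],3).tolist(),round(d["conf"],2)) for d in recognise(n,k)[:3]])
E
```

```text
0.1 [0.29513215 0.60656115 0.22571134] [ 3.14007183e+00 -1.47386950e-04 -4.52903184e-01] 0.087593716479566
top [0.33765658 0.0507658  1.06827299] [ 0.16032343  0.00694977 -0.98704007] 393.69757671302654
top sharpener [([0.51, 0.171, 0.023], 0.59), ([0.468, -0.11, 0.034], 0.39)]
top carriage [([0.499, 0.171, 0.029], 0.86)]
top pocket [([0.501, 0.166, 0.022], 0.66)]
top bar [([0.5, 0.168, 0.023], 0.55)]
top pointer [([0.496, 0.169, 0.02], 0.62)]
top mark []
top tray [([0.469, -0.115, 0.003], 0.85)]
top guide_small [([0.45, -0.17, 0.039], 0.44)]
top guide_medium []
top guide_large []
top mug [([0.373, 0.34, 0.068], 0.63)]
top glue [([0.575, 0.006, 0.088], 0.44)]
top stapler [([0.579, -0.101, 0.028], 0.88)]
side [ 0.24656116 -0.81765223  0.67716247] [ 0.21478499  0.81738089 -0.5345614 ] 504.6042392150335
side sharpener [([0.528, 0.153, 0.017], 0.76), ([0.45, -0.182, 0.037], 0.69)]
side carriage [([0.496, 0.155, 0.026], 0.91)]
side pocket [([0.494, 0.158, 0.024], 0.63), ([0.578, -0.116, 0.027], 0.15)]
side bar [([0.496, 0.156, 0.025], 0.9)]
side pointer [([0.495, 0.156, 0.024], 0.62)]
side mark []
side tray [([0.47, -0.136, 0.002], 0.92)]
side guide_small [([0.452, -0.182, 0.036], 0.73)]
side guide_medium [([0.467, -0.122, 0.034], 0.55), ([0.526, 0.154, 0.017], 0.23)]
side guide_large [([0.463, -0.062, 0.032], 0.54), ([0.527, 0.152, 0.02], 0.2)]
side mug [([0.371, 0.318, 0.064], 0.96)]
side glue [([0.578, -0.002, 0.048], 0.83)]
side stapler [([0.578, -0.114, 0.029], 0.8)]
```

View pics/t0.png

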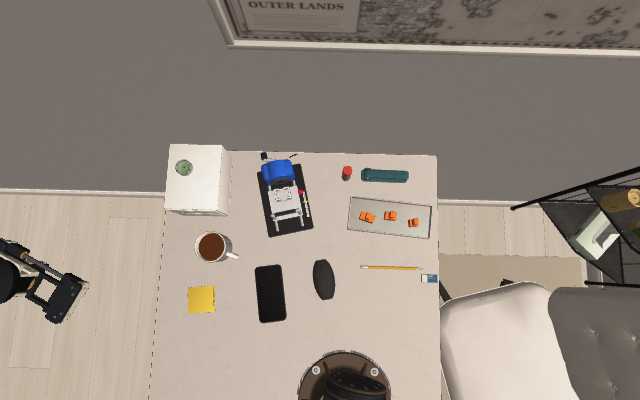

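View pics/s0.png

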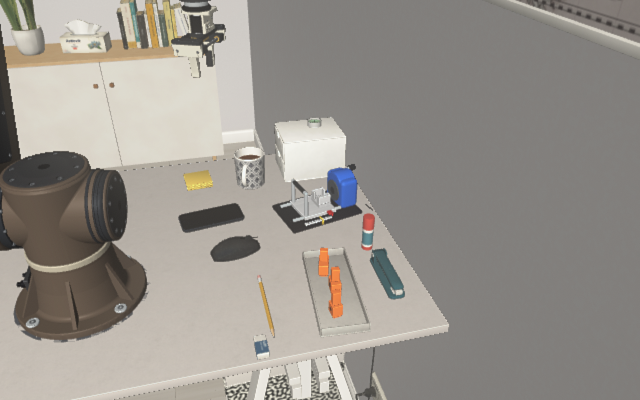

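The overview shows the sharpener at top (285,195) with the tray at (390,217). The guides are at (367,217), (390,215) and (413,222). I'll enlarge these.

Run:
```python
from h import *
a=cv2.imread("pics/t0.png");b=cv2.imread("pics/s0.png")
f=lambda im,x,y,w,h:cv2.resize(im[y:y+h,x:x+w],(400,300),interpolation=cv2.INTER_CUBIC)
o=np.vstack([np.hstack([f(a,235,150,120,90),f(a,345,195,88,66)]),np.hstack([f(b,270,155,100,75),f(b,290,240,112,84)])])
cv2.imwrite("pics/c0.png",o)
```

```text
(no output)
```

View pics/c0.png

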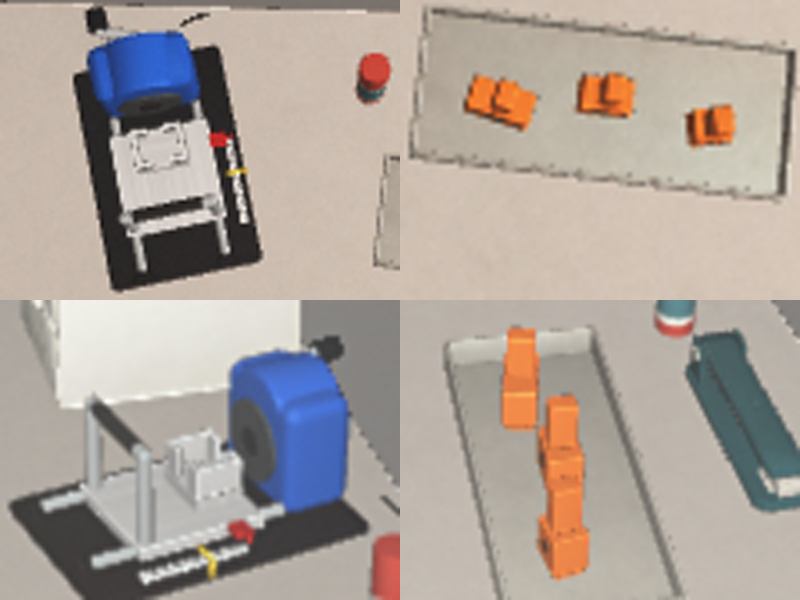

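Left to right in the top view, the guides are large, medium, small, so the middle one is medium. The pocket is near top px (283,194) and the bar near (284,216). The red tip is near (303,192) and the yellow mark near (306,202). Next is a closer zoom for the pose fit.

Run:
```python
from h import *
a=cv2.imread("pics/t0.png");b=cv2.imread("pics/s0.png")
f=lambda im,x,y,w,h:cv2.resize(im[y:y+h,x:x+w],None,fx=10,fy=10,interpolation=cv2.INTER_CUBIC)
A=f(a,268,176,40,60);B=f(b,284,174,40,60) 
def grid(I,x0,y0):
    for k in range(0,40,10):cv2.putText(I,str(x0+k),(k*10,10),0,.35,(0,0,255),1);cv2.line(I,(k*10,0),(k*10,600),(0,255,255),1)
    for k in range(0,60,10):cv2.putText(I,str(y0+k),(0,k*10+10),0,.35,(0,0,255),1);cv2.line(I,(0,k*10),(400,k*10),(0,255,255),1)
    return I
cv2.imwrite("pics/c1.png",np.hstack([grid(A,268,176),grid(B,284,174)]))
t=cv2.imread("pics/t0.png");hsv=cv2.cvtColor(t,cv2.COLOR_BGR2HSV)
m=cv2.inRange(hsv,(4,170,120),(16,255,255));m[:, :345]=0;m[:,432:]=0
n,l,s,c=cv2.connectedComponentsWithStats(m)
for i in range(1,n):
    if s[i,4]>20:
        pts=np.argwhere(l==i)[:,::-1].astype(np.float32);w=onz("top",pts,.028)[:,:2]
        print(s[i],c[i],cv2.minAreaRect((w*1000).astype(np.float32)))
for nm in("tray",):
    mm=trace("top",nm)[0]["mask"];pts=np.argwhere(mm)[:,::-1];w=onz("top",pts,.012)[:,:2]
    print(nm,cv2.minAreaRect((w*1000).astype(np.float32)))
bm=((hsv[:,:,2]<60)).astype(np.uint8);bm[:155]=0;bm[240:]=0;bm[:,:255]=0;bm[:,316:]=0
pts=np.argwhere(bm)[:,::-1];w=onz("top",pts,.01)[:,:2];print("plate",cv2.minAreaRect((w*1000).astype(np.float32)))
K,r,tt=cal("side");print(proj("top",[[.47,-.115,.1],[.5,.17,.1]]))
```

```text
[385 211  11   9  80] [390.175  215.2875] ((474.40423583984375, -114.44314575195312), (21.445730209350586, 26.938207626342773), 1.4619903564453125)
[360 212  15  11 105] [367.03809524 216.6952381 ] ((469.2479553222656, -53.40847396850586), (37.61111068725586, 22.109355926513672), 72.83794403076172)
[410 218   8   9  51] [413.66666667 222.1372549 ] ((457.2783508300781, -176.76284790039062), (18.577184677124023, 21.965652465820312), 89.509521484375)
tray ((471.11602783203125, -116.1289291381836), (228.5830535888672, 98.21607208251953), 84.81965637207031)
plate ((534.3441162109375, 175.45932006835938), (227.0455780029297, 121.55876922607422), 13.27279281616211)
[[394.8328905  213.08996197]
 [280.50991718 198.28736602]]
```

View pics/c1.png

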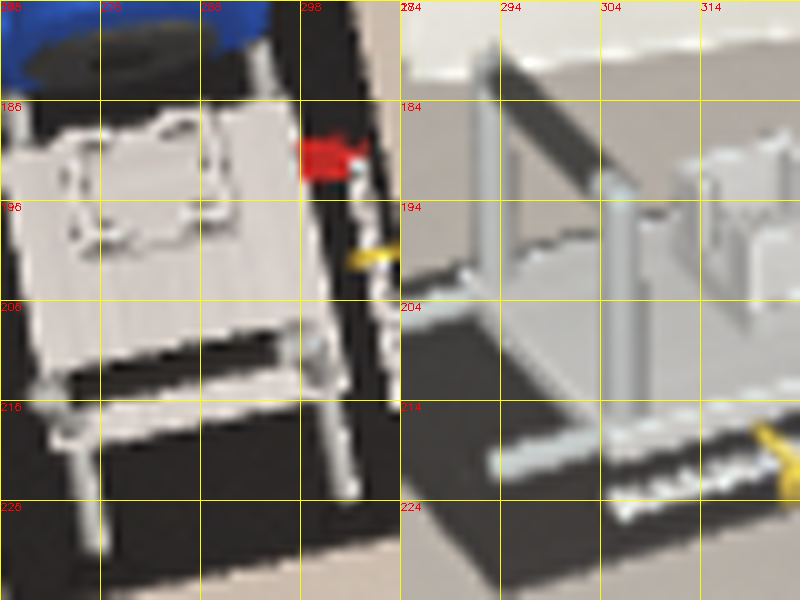

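Zoomed view: the bar runs (274.6,214.4)–(296,210.4) in the top picture. The pocket rim is centred near (282.3,193.6), the pointer tip near (304.1,190.6) and the yellow mark near (305.1,201.3). I'll fit the pose to both cameras.

Run:
```python
from h import *
from scipy.optimize import least_squares
P=np.array([[-92,27,80],[-92,-27,80],[-35,0,50],[-35,-54,20]])/1e3
U=np.array([[274.6,214.4],[296,210.4],[282.3,193.6],[304.1,190.6]])
PS=np.array([[-92,31,81],[-92,-31,81]])/1e3; US=np.array([[292.6,180],[305.2,192.8]])
def W(p,L):
    c,s=np.cos(p[2]),np.sin(p[2]);return L@np.array([[c,s,0],[-s,c,0],[0,0,1]])+[p[0],p[1],0]
f=lambda p:np.r_[(proj("top",W(p,P))-U).ravel(),(proj("side",W(p,PS))-US).ravel()]
r=least_squares(f,[.56,.18,.15]);p=r.x
print("fit",p,np.round(r.fun,1))
for n,o in(("top",slice(0,8)),("side",slice(8,12))):
    g=least_squares(lambda p:f(p)[o],p);print(n,g.x,np.round(g.fun,1))
inv=lambda w:W([0,0,-p[2]],np.atleast_2d(w-[p[0],p[1],0]))
m=onz("top",[305.1,201.3],.02)[0];print("mark",inv(m)*1e3)
print("pocket",W(p,P[2:3]),"bar",W(p,np.array([[-.092,0,.08]])))
# side colours
b=cv2.cvtColor(cv2.imread("pics/s0.png"),cv2.COLOR_BGR2HSV);t=cv2.cvtColor(cv2.imread("pics/t0.png"),cv2.COLOR_BGR2HSV)
for n,I,(x0,x1,y0,y1) in(("side",b,(300,350,195,230)),("top",t,(296,312,180,212))):
    for c,lo,hi in(("yel",(20,120,120),(35,255,255)),("red",(0,150,100),(6,255,255))):
        q=np.argwhere(cv2.inRange(I,lo,hi)[y0:y1,x0:x1])[:,::-1]+[x0,y0]
        w=np.array([inv(z)[0] for z in onz(n,q,.02)])*1e3
        print(n,c,len(q),q.mean(0),w.mean(0).round(1),w.min(0).round(1),w.max(0).round(1))
# guide model: grip-top centre, side
m=cv2.inRange(b,(4,170,120),(16,255,255));m[:240]=0
n,l,s,c=cv2.connectedComponentsWithStats(m);print(s[1:],c[1:])
```

```text
fit [0.55632257 0.1795038  0.22476563] [ 0.1  0.4 -0.3  0.2  0.1 -0.4 -0.8  0.7  0.9  0.9  0.1  0.4]
top [0.55689104 0.17891217 0.22464478] [ 0.3  0.2 -0.1  0.   0.4 -0.7 -0.6  0.5]
side [0.55525176 0.18488389 0.25252101] [ 0.1  0.4 -0.1 -0.4]
mark [[-63.01259156 -53.67072388  20.        ]]
pocket [[0.52220295 0.17170307 0.05      ]] bar [[0.46663671 0.15899903 0.08      ]]
side yel 13 [321.76923077 220.        ] [-66.7 -64.4  20. ] [-71.9 -76.4  20. ] [-62.5 -50.8  20. ]
side red 16 [330.0625 212.75  ] [-35.2 -46.9  20. ] [-40.  -57.2  20. ] [-31.7 -38.2  20. ]
top yel 9 [305.33333333 201.11111111] [-62.6 -54.4  20. ] [-64.3 -62.   20. ] [-61.1 -47.8  20. ]
top red 22 [300.31818182 191.40909091] [-33.8 -46.1  20. ] [-39.  -56.6  20. ] [-28.7 -39.1  20. ]
[[319 248  10  18 129]
 [319 267   9   8  72]
 [329 267  13  50 420]] [[323.34108527 257.75968992]
 [323.         270.5       ]
 [335.64285714 292.17142857]]
```

```bash
cat > fit.py <<'E'
from h import *
from scipy.optimize import minimize
WID=[.038,.030,.022]
def boxes(p,w,z):
    c,s=np.cos(p[2]),np.sin(p[2])
    for a,b,z0,z1 in((.016,w-.004,0,.004),(.02,w,.004,.028),(.016,.012,.028,.056)):
        L=np.array([[i*a/2,j*b/2,k+z] for i in(-1,1) for j in(-1,1) for k in(z0,z1)])
        yield L@np.array([[c,s,0],[-s,c,0],[0,0,1]])+[p[0],p[1],0]
S=8
def cover(n,poses,roi,ws,z=.003):
    x0,y0,w,h=roi;I=np.zeros((h*S,w*S),np.uint8)
    for p,wd in zip(poses,ws):
        for B in boxes(p,wd,z):
            uv=((proj(n,B)+.5-[x0,y0])*S).astype(np.float32)
            cv2.fillConvexPoly(I,cv2.convexHull(uv).round().astype(np.int32),255)
    return cv2.resize(I,(w,h),interpolation=cv2.INTER_AREA)/255.
def orange(im,roi):
    x0,y0,w,h=roi;c=im[y0:y0+h,x0:x0+w].astype(float);
    return np.clip((c[:,:,0]-c[:,:,2])/np.maximum(c[:,:,0],60)/.8,0,1)
E
python3 - <<'E'
from fit import *
R={"top":(352,205,72,26),"side":(312,242,40,82)}
O={n:orange(cv2.imread(f)[:,:,::-1],R[n]) for n,f in(("top","pics/t0.png"),("side","pics/s0.png"))}
x0=np.array([.466,-.053,-.15,.469,-.117,-.05,.455,-.18,.1])
for cams in(("top",),("side",),("top","side")):
    def f(v,sc=np.array([.01,.01,.3]*3)):
        q=(x0+v*sc).reshape(3,3)
        return sum(((cover(n,q,R[n],WID)-O[n])**2).sum() for n in cams)
    best=minimize(f,np.zeros(9),method="Powell",options=dict(maxiter=12));best=minimize(f,best.x,method="Nelder-Mead",options=dict(maxfev=1500,adaptive=True))
    print(cams,f(np.zeros(9)),best.fun);print((x0+best.x*np.array([.01,.01,.3]*3)).reshape(3,3).round(4))
E
```

```text
Traceback (most recent call last):
  File "fit.py", line 14, in cover
    uv=((proj(n,B)+.5-[x0,y0])*S).astype(np.float32)
         ~~~~^^^^^
  File "h.py", line 6, in proj
    K,r,t=cal(n); return cv2.projectPoints(np.array(p,float).reshape(-1,1,3),r,t,K,None)[0].reshape(-1,2)
          ~~~^^^
  File "h.py", line 4, in cal
    c=eyes.calibration(n); return np.array(c["mtx"],float),np.array(c["rvec"],float).reshape(3,1),np.array(c["tvec"],float).reshape(3,1)
ValueError: time passes only in moves, steps and waits
```

{"fn": "servo_tool", "kwargs": {"series": [[[0,0,0,0],[0,0,0,0],[0,0,0,0],[0,0,0,0],[0,0,0,0],[0,0,0,0],[0,0,0,0],[0,0,0,0],[0,0,0,0],[0,0,0,0]]], "claw": 0.1}}

```text
t: 2.28
eef_pos: [0.2953, 0.607, 0.2266]
ee_rot: [-3.142, 0.0, -0.453]
force: [-0.1, -1.0, -0.6]
width: 0.0396
gripper_force: 0.0
```

```bash
sed -i 's/^def cal/import functools\n@functools.cache\ndef cal/' h.py
python3 - <<'E'
from fit import *
R={"top":(352,205,72,26),"side":(312,242,40,82)}
O={n:orange(cv2.imread(f)[:,:,::-1],R[n]) for n,f in(("top","pics/t0.png"),("side","pics/s0.png"))}
x0=np.array([.466,-.053,-.15,.469,-.117,-.05,.455,-.18,.1])
B=[(-2,2)]*9
for cams in(("top",),("side",),("top","side")):
    def f(v,sc=np.array([.01,.01,.3]*3)):
        q=(x0+v*sc).reshape(3,3)
        return sum(((cover(n,q,R[n],WID)-O[n])**2).sum() for n in cams)
    best=minimize(f,np.zeros(9),method="Powell",bounds=B,options=dict(maxiter=8));best=minimize(f,best.x,method="Nelder-Mead",options=dict(maxfev=800,adaptive=True))
    print(cams,f(np.zeros(9)),best.fun);print((x0+best.x*np.array([.01,.01,.3]*3)).reshape(3,3).round(4))
E
```

```text
('top',) 110.71426068302588 41.32821413160011
[[ 0.4684 -0.053  -0.2951]
 [ 0.4735 -0.1149 -0.0814]
 [ 0.4573 -0.176   0.1428]]
('side',) 149.1779185398098 57.88083072145922
[[ 0.4664 -0.0527 -0.2865]
 [ 0.4722 -0.1144 -0.1348]
 [ 0.4562 -0.1734  0.002 ]]
('top', 'side') 259.8921792228357 112.32285489954626
[[ 0.4672 -0.052  -0.3113]
 [ 0.4724 -0.1143 -0.1291]
 [ 0.4559 -0.1748  0.0185]]
```

{"fn": "servo_tool", "kwargs": {"series": [[[0,0,0,-0.086],[0,0,0,-0.086],[0,0,0,-0.086],[0,0,0,-0.086],[12.8,34.9,0,0],[12.8,34.9,0,0],[12.8,34.9,0,0],[12.8,34.9,0,0],[12.8,34.9,0,0],[12.8,34.9,0,0]]]}}

```text
t: 3.12
eef_pos: [0.3491, 0.3887, 0.2267]
ee_rot: [-3.141, -0.0, -0.108]
force: [0.5, -0.1, 0.0]
width: 0.0395
gripper_force: 0.0
```

{"fn": "servo_tool", "kwargs": {"series": [[[12.8,34.9,0,0],[12.8,34.9,0,0],[12.8,34.9,0,0],[12.8,34.9,0,0],[12.8,34.9,0,0],[12.8,34.9,0,0],[12.8,34.9,0,0],[12.8,34.9,0,0],[12.8,34.9,0,0],[12.8,34.9,0,0]]]}}

```text
t: 3.95
eef_pos: [0.4383, 0.0279, 0.2271]
ee_rot: [-3.141, -0.001, -0.108]
force: [1.0, 0.2, 0.1]
width: 0.0397
gripper_force: 0.0
```

{"fn": "servo_tool", "kwargs": {"series": [[[12.8,34.9,0,0],[12.8,34.9,0,0],[12.8,34.9,0,0],[12.8,34.9,0,0],[0,0,20,0],[0,0,30,0],[0,0,20,0],[0,0,10,0],[0,0,0,0],[0,0,0,0]]]}}

```text
t: 4.78
eef_pos: [0.4744, -0.1147, 0.1471]
ee_rot: [3.141, -0.0, -0.108]
force: [0.3, 0.1, 0.6]
width: 0.0392
gripper_force: 0.0
```

{"fn": "servo_tool", "kwargs": {"series": [[[-1.5,0,15,0],[0,0,25,0],[0,0,25,0],[0,0,20,0],[0,0,15,0],[0,0,11,0],[0,0,0,0],[0,0,0,0],[0,0,0,0],[0,0,0,0]]]}}

```text
t: 5.62
eef_pos: [0.4737, -0.1143, 0.037]
ee_rot: [-3.141, -0.003, -0.108]
force: [0.5, -0.4, 0.0]
width: 0.0395
gripper_force: 0.0
```

{"fn": "servo_tool", "kwargs": {"series": [[[0,0,0,0],[0,0,0,0],[0,0,0,0],[0,0,0,0],[0,0,0,0],[0,0,0,0],[0,0,0,0],[0,0,0,0],[0,0,0,0],[0,0,0,0]]], "claw": 1, "grip_force": 12}}

```text
t: 6.45
eef_pos: [0.4725, -0.1146, 0.0355]
ee_rot: [3.142, 0.0, -0.109]
force: [-0.3, -0.1, 0.7]
width: 0.0122
gripper_force: 12.0
```

{"fn": "servo_tool", "kwargs": {"series": [[[0,0,-10,0],[0,0,-25,0],[0,0,-35,0],[0,0,-30,0],[0,0,-15,0],[0,0,0,0],[1.8,-10,0,0],[1.8,-20,0,0],[1.8,-30,0,0],[1.8,-30,0,0]]]}}

```text
t: 7.28
eef_pos: [0.4887, -0.025, 0.1493]
ee_rot: [3.141, 0.002, -0.111]
force: [0.8, 0.1, -0.4]
width: 0.012
gripper_force: 12.0
```

{"fn": "servo_tool", "kwargs": {"series": [[[1.8,-35,0,0],[1.8,-35,0,0],[1.8,-35,0,0],[1.8,-35,0,0],[1.8,-30,0,0],[2,-20,0,0],[0,-10,0,-0.083],[0,0,0,-0.083],[0,0,0,-0.083],[0,0,0,-0.085]]]}}

```text
t: 8.12
eef_pos: [0.5211, 0.1723, 0.1487]
ee_rot: [3.141, 0.003, 0.23]
force: [0.5, -0.3, -0.5]
width: 0.0119
gripper_force: 12.0
```

{"fn": "servo_tool", "kwargs": {"series": [[[0,0,10,0],[0,0,15,0],[0,0,10,0],[0,0,5,0],[0,0,0,0],[0,0,0,0],[0,0,0,0],[0,0,0,0],[0,0,0,0],[0,0,0,0]]]}}

```text
t: 8.95
eef_pos: [0.5223, 0.1719, 0.111]
ee_rot: [-3.141, -0.001, 0.225]
force: [0.2, 0.7, -0.0]
width: 0.0118
gripper_force: 12.0
```

Run:
```python
from h import *
a=save("top","pics/t1.png");b=save("side","pics/s1.png");s=telemetry.get_state();print(s["eef_pos"],s["ee_rot"],s["q"])
p=s["eef_pos"];print(proj("top",[p]),proj("side",[p]))
f=lambda im,x,y,w,h:cv2.resize(im[y:y+h,x:x+w,::-1],None,fx=8,fy=8,interpolation=cv2.INTER_CUBIC)
cv2.imwrite("pics/c2.png",np.hstack([f(a,262,165,50,70),f(b,285,150,50,70)]))
```

```text
[0.52221532 0.17181627 0.11089319] [-3.14134254e+00 -5.57156661e-04  2.25113934e-01] [ 6.74249665e-01  2.59466944e-01 -4.20042663e-01  2.13516040e-05
 -8.90676224e-01  1.12164724e+00]
[[279.665377   188.69283771]] [[321.21312406 170.10256557]]
```

View pics/c2.png

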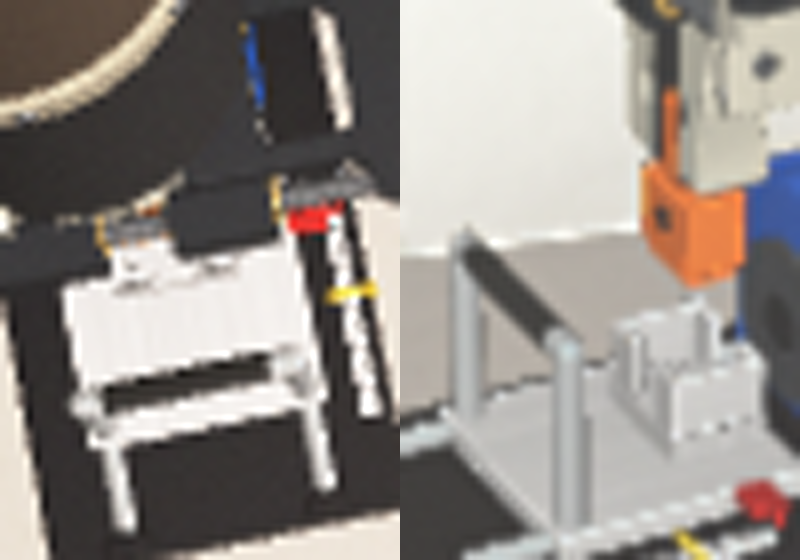

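The side crop shows the held guide upright above the pocket, with rim corners near (318.9,195.2), (329.6,192.1), (311.7,190.8) and (322.7,187.1). The carriage is home. I'll check the relative offset numerically.

Run:
```python
from h import *
from scipy.optimize import least_squares
def W(p,L):
    c,s=np.cos(p[2]),np.sin(p[2]);return L@np.array([[c,s,0],[-s,c,0],[0,0,1]])+[p[0],p[1],0]
p0=[.5222,.1717,.225]
rim=np.array([[-15.5,-20.5,50],[15.5,-20.5,50],[-15.5,20.5,50],[15.5,20.5,50]])/1e3
U=np.array([[318.9,195.2],[329.6,192.1],[311.7,190.8],[322.7,187.1]])
print(proj("side",W(p0,rim))-U)
r=least_squares(lambda q:(proj("side",W([q[0],q[1],.225],rim))-U).ravel(),p0[:2]);print("pocket side",r.x,r.fun.round(1))
from fit import *
b=cv2.imread("pics/s1.png")[:,:,::-1];R=(308,160,26,32);O=orange(b,R)
O[:,:]=O
g=R[0]
def f(v):
    c=cover("side",[(p0[0]+v[0]*.01,p0[1]+v[1]*.01,.225)],R,[.030],z=.0785)
    k=slice(12,None);return ((c-O)[k]**2).sum()
m=minimize(f,[0,0],method="Nelder-Mead",options=dict(initial_simplex=[[0,0],[.5,0],[0,.5]]));print("guide side",np.array(p0[:2])+m.x*.01,m.fun,f([0,0]))
```

```text
[[ 0.2814752   2.96213924]
 [ 1.1634555   2.90891499]
 [-0.4974034  -0.7109557 ]
 [-0.12669076 -0.00506031]]
pocket side [0.52332104 0.17776036] [ 0.1  1.6  0.9  1.5 -0.7 -2.  -0.3 -1.3]
guide side [0.52185326 0.17280362] 17.890770826962676 19.751847700152524
```

Run:
```python
from h import *
def W(p,L):
    c,s=np.cos(p[2]),np.sin(p[2]);return L@np.array([[c,s,0],[-s,c,0],[0,0,1]])+[p[0],p[1],0]
def draw(I,n,p,off,S,col):
    def pl(L):
        uv=(proj(n,W(p,np.array(L)/1e3))+.5-off)*S
        cv2.polylines(I,[uv.round().astype(np.int32)],True,col,1)
    for a,b in((15.5,20.5),(11.5,16.5)): pl([[-a,-b,50],[a,-b,50],[a,b,50],[-a,b,50]])
    pl([[-15.5,-20.5,50],[15.5,-20.5,50],[15.5,-20.5,30],[-15.5,-20.5,30]])
    pl([[-57,-27,80],[-57,27,80]])
def crop(f,off,w,h,S):
    I=cv2.imread(f);x,y=off;return cv2.resize(I[y:y+h,x:x+w],None,fx=S,fy=S,interpolation=cv2.INTER_CUBIC)
A=crop("pics/s1.png",(290,174),50,37,16)
draw(A,"side",(.5222,.1717,.225),[290,174],16,(0,200,0));draw(A,"side",(.5222,.1757,.225),[290,174],16,(255,0,255))
cv2.imwrite("pics/c3.png",A[:600])
```

```text
(no output)
```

View pics/c3.png

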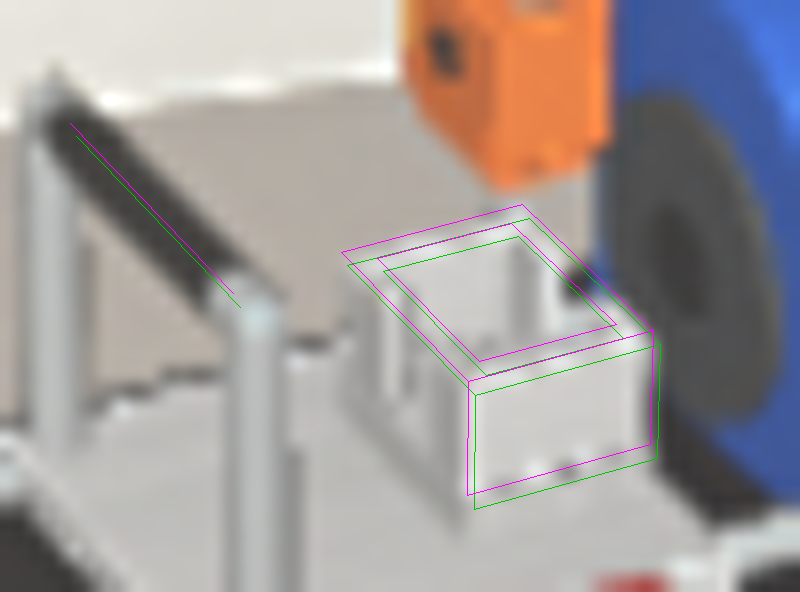

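The side overlay shows the fitted rim (green) matching to within about 1–2 mm, with the real pocket slightly further left (-x). I'll refine it with image gradients.

```bash
cat > g.py <<'E'
from h import *
from scipy.ndimage import map_coordinates
from scipy.optimize import minimize
def W(p,L):
    c,s=np.cos(p[2]),np.sin(p[2]);return L@np.array([[c,s,0],[-s,c,0],[0,0,1]])+[p[0],p[1],0]
def seg(a,b): return np.array(a)/1e3+(np.array(b)-np.array(a))[None]*np.linspace(0,1,40)[:,None]/1e3
x,y=15.5,20.5
pk=[seg([-x,-y,50],[x,-y,50]),seg([x,-y,30],[x,-y,50]),seg([-x,-y,30],[-x,-y,50]),seg([-x,-y,50],[-x,-7,50]),seg([-x,y,50],[-x,7,50]),seg([x,-y,50],[x,-7,50]),seg([x,y,50],[x,7,50]),seg([-x,y,50],[x,y,50]),
 seg([-11.5,-16.5,50],[11.5,-16.5,50]),seg([-11.5,16.5,50],[11.5,16.5,50])]
def bars(n):
    K,r,t=cal(n);R=cv2.Rodrigues(r)[0];C=(-R.T@t).ravel();d=C-np.array([.466,.16,.08]);c,s=np.cos(.225),np.sin(.225)
    dx=d[0]*c+d[1]*s;dz=d[2];q=np.array([-dz,dx])/np.hypot(dx,dz)*5
    return [seg([-57+k*q[0],-26,80+k*q[1]],[-57+k*q[0],26,80+k*q[1]]) for k in(-1,1)]
def score(n,G,v,segs):
    p=(.5222+v[0]*.01,.1717+v[1]*.01,.225+v[2]*.1);t=0
    for s in segs:
        uv=proj(n,W(p,s));d=uv[-1]-uv[0];nn=np.array([-d[1],d[0]])/max(np.hypot(*d),1e-6)
        gx,gy=[map_coordinates(g,uv.T[::-1],order=1) for g in G];t+=abs((gx*nn[0]+gy*nn[1]).mean())*len(s)/40
    return -t
def grads(f):
    g=cv2.imread(f,0).astype(float);S=cv2.GaussianBlur(g,(0,0),.7);return cv2.Sobel(S,-1,1,0),cv2.Sobel(S,-1,0,1)
E
python3 - <<'E'
from g import *
T,Sd=grads("pics/t0.png"),grads("pics/s0.png")
tb,sb=bars("top"),bars("side");topk=[pk[0]]+pk[3:]
C={"pk top":lambda v:score("top",T,v,topk),"pk side":lambda v:score("side",Sd,v,pk),"bar top":lambda v:score("top",T,v,tb),"bar side":lambda v:score("side",Sd,v,sb)}
C["top"]=lambda v:C["pk top"](v)+2*C["bar top"](v);C["side"]=lambda v:C["pk side"](v)+2*C["bar side"](v);C["all"]=lambda v:C["top"](v)+C["side"](v)
for k in ("pk top","pk side","top","side","all"):
    m=min((minimize(C[k],[a,b,0],method="Nelder-Mead",options=dict(initial_simplex=np.array([[a,b,0],[a+.15,b,0],[a,b+.15,0],[a,b,.3]]))) for a in(-.25,-.1,.1,.25) for b in(-.2,0,.2,.4)),key=lambda m:m.fun)
    print(k,np.round([.5222+m.x[0]*.01,.1717+m.x[1]*.01,.225+m.x[2]*.1],4),m.fun.round(1),C[k]([0,0,0]).round(1))
E
```

```text
pk top [0.523  0.1734 0.2334] -1190.3 -1033.5
pk side [0.5222 0.1754 0.1728] -1386.5 -1118.1
top [0.523  0.1733 0.2398] -3054.9 -2754.6
side [0.5218 0.1753 0.1937] -2513.9 -2148.9
all [0.5224 0.1743 0.2196] -5327.0 -4903.5
```

{"fn": "servo_tool", "kwargs": {"series": [[[0.5,-2,0,0.003],[0,0,8,0],[0,0,8,0],[0,0,6,0],[0,0,4,0],[0,0,3,0],[0,0,2,0],[0,0,2,0],[0,0,0,0],[0,0,0,0]]]}}

```text
t: 9.88
eef_pos: [0.5222, 0.1738, 0.0776]
ee_rot: [3.142, -0.0, 0.222]
force: [-0.6, 0.7, 0.2]
width: 0.012
gripper_force: 12.0
```

{"fn": "servo_tool", "kwargs": {"series": [[[0,0,1,0],[0,0,1,0],[0,0,1,0],[0,0,0,0],[0,0,0,0],[0,0,0,0],[0,0,0,0],[0,0,0,0],[0,0,0,0],[0,0,0,0]]]}}

```text
t: 10.72
eef_pos: [0.5222, 0.1738, 0.0746]
ee_rot: [3.142, -0.0, 0.222]
force: [-0.4, -0.9, -0.1]
width: 0.0118
gripper_force: 12.0
```

{"fn": "servo_tool", "kwargs": {"series": [[[0,0,2,0],[0,0,2,0],[0,0,2,0],[0,0,2,0],[0,0,1,0],[0,0,1,0],[0,0,1,0],[0,0,0.5,0],[0,0,0,0],[0,0,0,0]]]}}

```text
t: 11.55
eef_pos: [0.5221, 0.1738, 0.0631]
ee_rot: [-3.142, -0.0, 0.222]
force: [0.5, 0.1, -0.6]
width: 0.0122
gripper_force: 12.0
```

{"fn": "servo_tool", "kwargs": {"series": [[[0,0,0.5,0],[0,0,0.5,0],[0,0,0.3,0],[0,0,0,0],[0,0,0,0],[0,0,0,0],[0,0,0,0],[0,0,0,0],[0,0,0,0],[0,0,0,0]]]}}

```text
t: 12.38
eef_pos: [0.5223, 0.1739, 0.0625]
ee_rot: [-3.142, -0.001, 0.222]
force: [-1.9, 0.2, 5.5]
width: 0.0121
gripper_force: 12.0
```

{"fn": "servo_tool", "kwargs": {"series": [[[0,0,0,0],[0,0,0,0],[0,0,0,0],[0,0,0,0],[0,0,0,0],[0,0,0,0],[0,0,0,0],[0,0,-2,0],[0,0,-6,0],[0,0,-12,0]]], "claw": 0.1}}

```text
t: 13.22
eef_pos: [0.5214, 0.1733, 0.0812]
ee_rot: [3.141, 0.002, 0.222]
force: [0.7, -0.6, 0.2]
width: 0.0396
gripper_force: 0.0
```

{"fn": "servo_tool", "kwargs": {"series": [[[0,0,-20,0],[0,0,-20,0],[0,0,-15,0],[0,0,-5,0],[-7,0,0,0],[-15,0,0,0],[-20,0,0,0],[-15,0,0,0],[0,0,0,0.12],[0,0,0,0.12]]]}}

```text
t: 14.05
eef_pos: [0.4647, 0.1605, 0.141]
ee_rot: [3.141, 0.001, -0.023]
force: [0.3, 0.5, 0.2]
width: 0.0394
gripper_force: 0.0
```

{"fn": "servo_tool", "kwargs": {"series": [[[0,0,0,0.12],[0,0,0,0.12],[0,0,0,0.12],[0,0,0,0.12],[0,0,0,0.12],[0,0,0,0.12],[0,0,0,0.12],[0,0,0,0.12],[0,0,0,0.12],[0,0,0,0.12]]]}}

```text
t: 14.88
eef_pos: [0.4654, 0.1607, 0.1406]
ee_rot: [3.14, -0.0, -1.224]
force: [-0.1, -0.0, -1.3]
width: 0.0396
gripper_force: 0.0
```

{"fn": "servo_tool", "kwargs": {"series": [[[0,0,0,0.12],[0,0,0,0.011],[0,0,0,0],[0,0,0,0],[0,0,0,0],[0,0,0,0],[0,0,0,0],[0,0,0,0],[0,0,0,0],[0,0,0,0]]]}}

```text
t: 15.72
eef_pos: [0.4665, 0.1612, 0.1418]
ee_rot: [-3.142, 0.0, -1.349]
force: [0.8, -0.4, -0.2]
width: 0.0394
gripper_force: 0.0
```

Run:
```python
from h import *
a=save("top","pics/t2.png");b=save("side","pics/s2.png");s=telemetry.get_state();print(s["eef_pos"],s["ee_rot"],s["q"],s["t"])
f=lambda im,x,y,w,h:cv2.resize(im[y:y+h,x:x+w,::-1],None,fx=8,fy=8,interpolation=cv2.INTER_CUBIC)
cv2.imwrite("pics/c4.png",np.hstack([f(a,265,165,50,70),f(b,285,160,50,70)]))
```

```text
[0.46654633 0.16124927 0.14176768] [-3.14158334e+00 -1.37419943e-05 -1.34866275e+00] [ 7.31845003e-01  1.36105169e-01 -4.98985361e-01  2.05474455e-05
 -9.35704370e-01 -5.09723615e-01] 15.8167
```

View pics/c4.png

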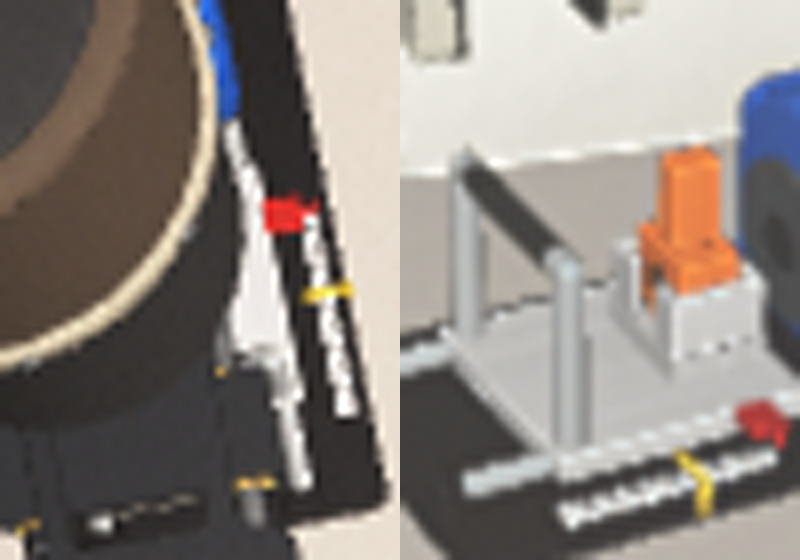

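The guide stands seated in the pocket with its grip above the walls. The pointer is at home, the mark is untouched, and the gripper is over the bar. Next I descend and pinch.

{"fn": "servo_tool", "kwargs": {"series": [[[0,0,10,0],[0,0,20,0],[0,0,20,0],[0,0,15,0],[0,0,10,0],[0,0,6,0],[0,0,0,0],[0,0,0,0],[0,0,0,0],[0,0,0,0]]]}}

```text
t: 16.65
eef_pos: [0.467, 0.1616, 0.0614]
ee_rot: [-3.14, 0.001, -1.349]
force: [-0.0, -0.7, -0.2]
width: 0.0392
gripper_force: 0.0
```

{"fn": "servo_tool", "kwargs": {"series": [[[0,0,0,0],[0,0,0,0],[0,0,0,0],[0,0,0,0],[0,0,0,0],[0,0,0,0],[0,0,0,0],[0,0,0,0],[0,0,0,0],[0,0,0,0]]], "claw": 1, "grip_force": 35}}

```text
t: 17.48
eef_pos: [0.4659, 0.1611, 0.0608]
ee_rot: [3.141, -0.0, -1.349]
force: [-5.4, 1.6, 5.3]
width: 0.009
gripper_force: 35.0
```

Run:
```python
from h import *
s=telemetry.get_state();print(s["eef_pos"],s["ee_rot"],s["width"],s["gripper_force"],s["force"])
save("top","pics/t3.png");save("side","pics/s3.png")
```

```text
[0.46589986 0.16105159 0.06078298] [ 3.14056218e+00 -1.63334542e-04 -1.34888747e+00] 0.009034923268771287 34.97921551577747 [-5.42130938  1.60771311  5.32194981]
```

{"fn": "servo_tool", "kwargs": {"series": [[[0,2,0,0],[0,3,0,0],[0,3,0,0],[0,4,0,0],[0,4,0,0],[0,3,0,0],[0,3,0,0],[0,2,0,0],[0,0,0,0],[0,0,0,0]]]}}

```text
t: 18.42
eef_pos: [0.4438, 0.156, 0.0609]
ee_rot: [-3.14, -0.0, -1.348]
force: [6.7, -2.4, -3.8]
width: 0.0084
gripper_force: 35.0
```

```bash
cat > m.py <<'E'
from h import *
import sys
p=(.557,.1815,.222);c,s=np.cos(p[2]),np.sin(p[2])
def loc(w): d=w[:,:2]-[p[0],p[1]];return np.c_[d[:,0]*c+d[:,1]*s,-d[:,0]*s+d[:,1]*c]*1e3
def meas(n,im,roi):
    x0,x1,y0,y1=roi;q=im[y0:y1,x0:x1].astype(float);r,g,b=q[...,0],q[...,1],q[...,2]
    v,u=np.mgrid[y0:y1,x0:x1];L=loc(onz(n,np.c_[u.ravel(),v.ravel()],.02))
    ye=np.clip(np.minimum(r,g)-b-40,0,None).ravel();re=np.clip(r-np.maximum(g,b)-50,0,None)*(g<110);re=re.ravel()
    out=[]
    for wt in(ye,re): 
        out.append((wt@L/wt.sum()).round(2).tolist()+[int((wt>0).sum())])
    # tip: red nearest -y
    k=(re>0)&(L[:,1]<L[re>0][:,1].min()+6);out.append((re[k]@L[k]/re[k].sum()).round(2).tolist())
    return out
R={"top":(294,314,180,212),"side":(300,350,195,232)}
if __name__=="__main__":
    for k in sys.argv[1:]:
        for n in R: print(k,n,meas(n,cv2.imread(f"pics/{n[0]}{k}.png")[:,:,::-1],R[n]))
E
python3 - <<'E'
from h import *
a=save("top","pics/t4.png");b=save("side","pics/s4.png")
s=telemetry.get_state();print(s["eef_pos"],s["width"],s["force"],s["t"])
f=lambda im,x,y,w,h:cv2.resize(im[y:y+h,x:x+w,::-1],None,fx=16,fy=16,interpolation=cv2.INTER_CUBIC)
cv2.imwrite("pics/c5.png",np.hstack([f(a,293,182,22,30),f(b,300,202,28,30)]))
E
python3 m.py 0 3 4
```

```text
[0.44384322 0.15597903 0.06083791] 0.008997226668955463 [ 7.13991285 -3.58474509 -4.08876567] 18.5167
0 top [[-63.47, -57.37, 11], [-34.8, -47.52, 24], [-34.26, -54.5]]
0 side [[-66.97, -65.9, 20], [-35.72, -47.78, 24], [-36.46, -55.77]]
3 top [[-63.45, -57.31, 11], [-34.66, -47.66, 26], [-33.72, -54.78]]
3 side [[-63.86, -59.57, 25], [-35.71, -47.75, 25], [-36.47, -55.75]]
4 top [[-63.72, -58.64, 10], [-57.48, -48.29, 24], [-58.01, -55.19]]
4 side [[-56.13, -32.7, 39], [-56.66, -40.25, 25], [-57.27, -54.46]]
```

View pics/c5.png

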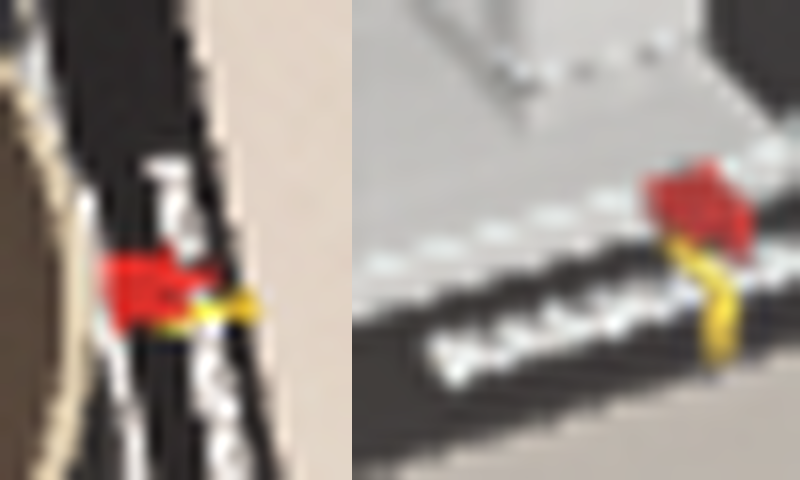

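The pointer tip is about 6 mm short of the yellow line in both views: top crop tip (215,278) against line (215,313), and a matching gap in the side crop. I'll pull 5.5 mm more and check.

{"fn": "servo_tool", "kwargs": {"series": [[[0,1.5,0,0],[0,2,0,0],[0,1.5,0,0],[0,0.5,0,0],[0,0,0,0],[0,0,0,0],[0,0,0,0],[0,0,0,0],[0,0,0,0],[0,0,0,0]]]}}

```text
t: 19.35
eef_pos: [0.4387, 0.1548, 0.0608]
ee_rot: [-3.14, -0.0, -1.348]
force: [7.2, -4.4, -4.7]
width: 0.0088
gripper_force: 35.0
```

```bash
python3 - <<'E'
from h import *
A=[];B=[]
for i in range(4): A.append(eyes.grab_frame("top"));B.append(eyes.grab_frame("side"))
print(np.std([x.astype(float) for x in A],0).mean())
a=np.mean(A,0).round().astype(np.uint8);b=np.mean(B,0).round().astype(np.uint8)
cv2.imwrite("pics/t5.png",a[:,:,::-1]);cv2.imwrite("pics/s5.png",b[:,:,::-1])
s=telemetry.get_state();print(s["eef_pos"],s["width"],s["force"],s["t"])
f=lambda im,x,y,w,h:cv2.resize(im[y:y+h,x:x+w,::-1],None,fx=20,fy=20,interpolation=cv2.INTER_CUBIC)
I=[f(a,297,185,18,26),f(b,306,205,22,26)]
# lines of constant carriage x through y at z=.02
c,s_=np.cos(.222),np.sin(.222)
for n,J,o in(("top",I[0],(297,185)),("side",I[1],(306,205))):
    for xl in(-60,-62,-64,-66):
        L=np.array([[xl,-46,20],[xl,-62,20]])/1e3;w=np.c_[L[:,0]*c-L[:,1]*s_+.557,L[:,0]*s_+L[:,1]*c+.1815,L[:,2]]
        q=((proj(n,w)+.5-o)*20).round().astype(int);cv2.line(J,tuple(map(int,q[0])),tuple(map(int,q[1])),(255,255,0),1)
cv2.imwrite("pics/c6.png",np.hstack(I))
E
python3 m.py 5
```

```text
0.6041404652329649
[0.43864001 0.15475138 0.06086266] 0.008780704395296705 [ 7.76774389 -4.25750477 -5.92693745] 19.75
5 top [[-63.66, -62.69, 5], [-62.67, -47.93, 23], [-61.99, -54.7]]
5 side [[-54.63, -20.17, 43], [-62.03, -39.58, 28], [-64.37, -52.48]]
```

View pics/c6.png

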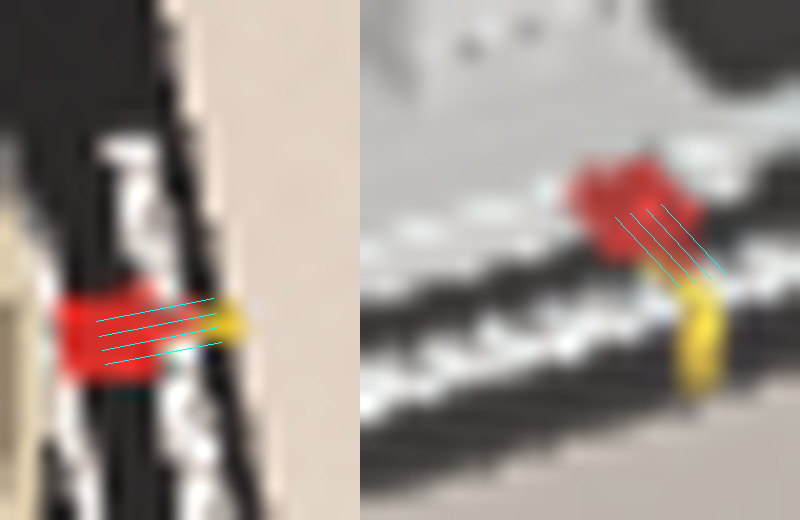

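The top view shows the pointer nearly level with the yellow, with roughly 0.5–1 mm still to go. I'll check the profile of the mark in the home pictures, where nothing hides it.

Run:
```python
from m import *
for k in("0","3","5"):
  for n in R:
    im=cv2.imread(f"pics/{n[0]}{k}.png")[:,:,::-1].astype(float);x0,x1,y0,y1=R[n]
    # resample onto carriage plane z=.02, .25mm grid
    X,Y=np.meshgrid(np.arange(-80,-20,.25),np.arange(-66,-38,1.));w=np.c_[X.ravel()*c-Y.ravel()*s+p[0]*1e3,X.ravel()*s+Y.ravel()*c+p[1]*1e3,0*X.ravel()+20]/1e3
    uv=proj(n,w).reshape(*X.shape,2).astype(np.float32);J=cv2.remap(im,uv[...,0],uv[...,1],cv2.INTER_CUBIC)
    r,g,b=J[...,0],J[...,1],J[...,2];ye=np.clip(np.minimum(r,g)-b-30,0,None);re=np.clip(r-np.maximum(g,b)-40,0,None)*(g<120)
    ce=lambda q:[(int(Y[i,0]),round(float(q[i]@X[i]/q[i].sum()),1),int(q[i].max())) for i in range(0,len(q),2) if q[i].max()>25]
    print(k,n,"Y",ce(ye),"R",ce(re))
```

```text
0 top Y [(-64, -63.7, 81), (-62, -63.7, 80), (-60, -63.6, 78), (-58, -63.4, 104), (-56, -63.2, 105), (-54, -63.2, 103), (-52, -63.3, 84), (-50, -63.5, 50)] R [(-58, -34.0, 54), (-56, -34.5, 71), (-54, -34.3, 111), (-52, -35.4, 133), (-50, -35.2, 135), (-48, -35.0, 127), (-46, -34.4, 127), (-44, -33.9, 140), (-42, -34.3, 134), (-40, -37.1, 58)]
0 side Y [(-66, -65.3, 80), (-64, -65.1, 81), (-62, -64.9, 75), (-60, -65.1, 75), (-58, -65.2, 82), (-56, -65.3, 83), (-54, -65.4, 87), (-52, -65.0, 68), (-50, -64.9, 32)] R [(-60, -36.8, 51), (-58, -36.1, 90), (-56, -35.3, 97), (-54, -36.1, 93), (-52, -36.3, 86), (-50, -36.0, 94), (-48, -35.6, 89), (-46, -35.5, 76), (-44, -35.3, 74), (-42, -35.2, 75), (-40, -34.8, 64)]
3 top Y [(-64, -63.7, 99), (-62, -63.7, 103), (-60, -63.5, 91), (-58, -63.4, 103), (-56, -63.2, 117), (-54, -63.2, 123), (-52, -63.3, 105), (-50, -63.5, 69)] R [(-58, -34.0, 74), (-56, -34.3, 87), (-54, -32.9, 123), (-52, -35.1, 152), (-50, -35.1, 156), (-48, -35.0, 152), (-46, -34.5, 149), (-44, -33.9, 164), (-42, -34.1, 158), (-40, -37.2, 67)]
3 side Y [(-66, -65.3, 85), (-64,
[... 163 characters left out ...]
8, -36.0, 97), (-56, -35.3, 105), (-54, -36.1, 100), (-52, -36.3, 93), (-50, -35.9, 100), (-48, -35.5, 96), (-46, -35.5, 83), (-44, -35.4, 81), (-42, -35.3, 82), (-40, -34.9, 70)]
5 top Y [(-64, -63.7, 96), (-62, -63.7, 109), (-60, -63.7, 59)] R [(-60, -61.0, 33), (-58, -61.7, 81), (-56, -62.4, 93), (-54, -62.1, 128), (-52, -62.9, 148), (-50, -63.0, 151), (-48, -62.9, 147), (-46, -62.5, 137), (-44, -61.9, 157), (-42, -62.0, 130)]
5 side Y [(-66, -65.3, 87), (-64, -65.1, 91), (-62, -64.9, 67), (-60, -65.2, 26)] R [(-58, -63.6, 45), (-56, -63.3, 50), (-54, -64.7, 63), (-52, -64.8, 86), (-50, -63.7, 92), (-48, -63.1, 103), (-46, -63.0, 114), (-44, -62.7, 99), (-42, -62.7, 82), (-40, -62.1, 84)]
```

Both views put the mark 29.0 mm from the home pointer, and the pull so far is 28.0 mm, so I'll add 1 mm.

{"fn": "servo_tool", "kwargs": {"series": [[[0,0.5,0,0],[0,0.5,0,0],[0,0,0,0],[0,0,0,0],[0,0,0,0],[0,0,0,0],[0,0,0,0],[0,0,0,0],[0,0,0,0],[0,0,0,0]]]}}

```text
t: 20.58
eef_pos: [0.4377, 0.1545, 0.0608]
ee_rot: [-3.14, -0.0, -1.348]
force: [8.2, -3.5, -5.6]
width: 0.009
gripper_force: 35.0
```

```bash
python3 - <<'E'
from h import *
a=save("top","pics/t6.png");b=save("side","pics/s6.png");s=telemetry.get_state();print(s["eef_pos"],s["width"],s["gripper_force"],s["force"],s["t"])
d=np.array(s["eef_pos"])-[.4659,.16105,.0608];print(np.hypot(*d[:2])*1e3)
f=lambda im,x,y,w,h:cv2.resize(im[y:y+h,x:x+w,::-1],None,fx=4,fy=4,interpolation=cv2.INTER_CUBIC)
cv2.imwrite("pics/c7.png",np.hstack([f(a,345,160,95,100),f(b,270,150,100,100)]))
E
python3 m.py 6
```

```text
[0.43769209 0.15453024 0.06083998] 0.008746930366755798 34.9744207598269 [ 8.16076995 -3.38932008 -5.27231096] 20.6833
28.951570386805084
6 top [[-63.63, -63.19, 5], [-63.21, -48.17, 24], [-62.88, -54.54]]
6 side [[-55.0, -18.92, 42], [-62.61, -33.22, 34], [-65.25, -54.72]]
```

View pics/c7.png

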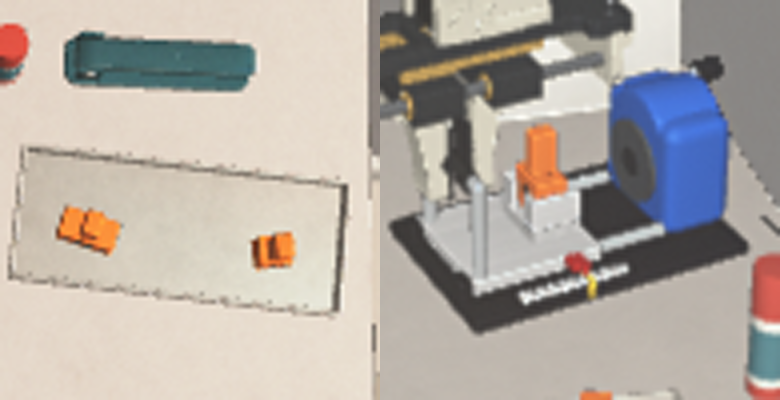

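The large and small guides are still in the tray and the medium one is seated. The carriage is out 29.0 mm with the pointer at the mark, and the bar is still gripped. I'm handing the job in.

```bash
python3 -c "
from station import ticket
print(ticket.job_done())"
```

```text
the job is handed in; nothing more can be done
None
```

I seated the medium guide fully in the pocket with the carriage home and released it, then pulled the carriage out about 29 mm to the yellow mark, measured from the images to within about a millimetre; I handed the job in at about 21 s still gripping the bar, with the other two guides left in the tray and no verdict returned.

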